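# Clamp the tweezers in the dressing jig and hold the tips at the gauge stripes

## Task

Get the tweezers ready for dressing: lay the solid heel of the sprung tweezers fully down in the slot of the jig, tips over the white gauge plate, and push the red toggle handle fully down so that the heel is clamped. Then squeeze the tweezers by their black grips until each tip stands over the middle of its red stripe, and finish while holding them squeezed and steady, tips still on the stripes, for the colleague who will pass the lapping stick between them. Never let the tips touch each other, and do not disturb the other things on the bench.

Things in the scene. Friction and masses are not known exactly. Their poses are not given: they have to be found in the camera images.
- jig: Tweezers-dressing jig fixed to the bench. Origin on the bench under the middle of its seat, z up; x runs along it from the clamp to the white gauge plate (roughly to the robot's left). Grey base plate 60 wide, 10 high, x = -100 to 232 mm; clamp at x = -95 to -45, seat block -28 to 18, leaf rest 81 to 93 (44 wide, 24 high), gauge plate 182 to 230 (62 wide, 22 high).
- seat (a point): Middle of the seat's floor, 24 mm above the bench, axes as the jig's. A slot along x, 36 mm long (x = -18 to 18), 14.5 wide, open at both ends; cheeks 9 mm high, the upper half flared to 23 wide; a backstop at x = -26 mm. The heel is home when flat on the floor between the cheeks, tweezers at this point, the tips at the gauge plate.
- stripe_left (a point): Centre of the +y red stripe on the white gauge plate's top, 22 mm above the bench, 206 mm along +x from the seat, axes as the jig's. Stripes are 5 mm wide, 42 mm long along x, 14 mm apart centre to centre.
- stripe_right (a point): Centre of the -y red stripe, likewise.
- handle_pivot (a point): Pivot of the clamp handle, 46 mm above the bench, 74 mm along -x from the seat; the axis is the jig's y.
- handle_end (a point): Centre of the 17 mm ball that ends the clamp's red round handle (13 mm thick), 110 mm from handle_pivot; the red sleeve is the last 75 mm. Open, it slopes up and away from the seat (to the jig's -x) at 54 degrees or a little less, ball about 135 mm up; shut, it is level along -x, upper side 52.5 mm above the bench.
- clamp_handle (a joint): Handle angle, rad: 0 fully open (starts 0 to 0.15), 0.95 fully down (level, at its stop). Pushed down from above (5 to 10 N; pivot friction 0.25 N m, it stays where left) it swings the hold-down arm over, 1.58 times as far, and its foot onto the heel.
- clamp_arm: Steel hold-down arm of the toggle clamp, rubber foot at its end, driven by the handle. Origin on its pivot, 60 mm along -x from the seat, 50 mm above the bench. Open, it stands upright there, up to 125 mm above the bench; shut, its foot is on the heel over the seat and all is below 67 mm.
- tweezers: Loose sprung steel tweezers, 225 mm long, 12 high, about 0.11 kg, lying on edge (they open sideways). Origin on the underside, 18 mm from the rear end; x to the tips (at the start roughly to the robot's left), z up. Solid heel 12 wide, x = -18 to 56 mm; grasp it at x = 37, clear of the seat. Then two sprung leaves, tips 41 mm apart when relaxed.
- tip_left (a point): Tip of the tweezers' +y leaf (2.6 mm thick), on its middle, 206 mm along x from the origin, 6 mm above the underside.
- tip_right (a point): Tip of the -y leaf, likewise.
- grip_left (a point): Middle of the outer face of the +y leaf's black grip (44 mm long, 12 high), 145 mm along x from the origin, 6 mm above the underside: squeeze here. Faces are 49 mm apart relaxed, 32.5 mm with the tips 14 apart. Leaves turn about x = 56 mm: tips move about 1.67 times as far as grips; shifting both grips sideways shifts both tips.
- grip_right (a point): The same on the -y leaf.
- leaf_left (a joint): Squeeze angle of the +y leaf, rad: 0 relaxed, 0.09 with the tips 14 mm apart (both leaves alike), 0.137 stop, tips meeting. Spring 6 N m/rad: about 6 N on each grip at 0.09.
- leaf_right (a joint): The same for the -y leaf.
- compound_bar: Bystander: green upright bar of polishing compound with white top, 35 x 50 x 73 mm, loose; origin under its centre.
- loupe: Bystander: small white folding loupe, 36 x 30 x 16 mm, loose; origin under its centre.
- lap_board: Bystander: brown hardboard plate, 62 x 140 x 6 mm, loose; origin under its centre.
- marker: Bystander: black marker pen, 14 x 122 x 15 mm, loose; origin under its centre.
- gauge_cube: Bystander: black digital angle cube with a display, 32 x 55 x 55 mm, loose; origin under its centre.

How it is judged:
On the way, in this order (a step that is already met when the one before it is completed fails the run):
1. the tweezers' heel lies home in the slot of the jig, tips to the gauge plate, the clamp still open (x of tweezers in the frame of seat between -0.011 and 0.011 m and y of tweezers in the frame of seat between -0.003 and 0.003 m and z of tweezers in the frame of seat between -0.0025 and 0.0025 m and angle between the x axis of tweezers and the x axis of seat, either way round below 0.08 rad and angle between tweezers's own z axis and vertical below 0.08 rad and value of joint clamp_handle below 0.4 rad), for 0.2 s.
2. the toggle handle is fully down with the heel home in the slot under the clamp (x of tweezers in the frame of seat between -0.011 and 0.011 m and y of tweezers in the frame of seat between -0.003 and 0.003 m and z of tweezers in the frame of seat between -0.0025 and 0.0025 m and angle between the x axis of tweezers and the x axis of seat, either way round below 0.08 rad and angle between tweezers's own z axis and vertical below 0.08 rad and value of joint clamp_handle above 0.88 rad and contact force between clamp_arm and tweezers above 1 N), for 0.2 s.
3. the fingers squeeze both leaves and each tip stands over its stripe (y of tip_left in the frame of stripe_left between -0.0025 and 0.0025 m and x of tip_left in the frame of stripe_left between -0.018 and 0.018 m and contact force between the fingers and leaf_left above 1 N and y of tip_right in the frame of stripe_right between -0.0025 and 0.0025 m and x of tip_right in the frame of stripe_right between -0.018 and 0.018 m and contact force between the fingers and leaf_right above 1 N and horizontal distance between tip_left and tip_right between 0.0115 and 0.0165 m), for 0.3 s.
At the end, for the whole second after the job is handed in: Heel home in the slot (11 mm along, 3 mm across, 2.5 mm high, 0.08 rad), handle down (over 0.88 rad), clamp foot on the heel over 1 N; fingers press each leaf over 1 N; each tip within 2.5 mm sideways of its own stripe's middle, on the plate, tips 11.5 to 16.5 mm apart; leaves steady (all of step 2 and all of step 3 and velocity of joint leaf_left between -0.05 and 0.05 rad/s and velocity of joint leaf_right between -0.05 and 0.05 rad/s); the arm keeps its last pose, push and grip.
It fails at once if the tweezers' tips touch each other (distance between tip_left and tip_right below 0.004 m).
It fails at once if the compound bar, loupe, hardboard plate, marker or angle cube is shifted by more than 30 mm (distance of any of compound_bar, loupe, lap_board, marker, gauge_cube from where it was at the start of the episode above 0.03 m).
It also fails if it takes over 64 s, if anything falls off the work surface, if the arm or the gripper's body presses on something with over 40 N, if the wrist force passes 120 N, or if a joint passes its speed limit or range.

## Robot

A 6-joint arm with a two-finger parallel gripper is mounted at the origin on a cart in front of the work surface, level with it; the furniture and walls round the work are solid. World frame = base frame: x ahead of the robot, y to its left, z up, the work surface at z = 0. Lengths are in m, angles in rad, forces in N, time in s.
With the tool pointing down it reaches from about 0.275 to 0.825 m from the base axis. Payload 4.9 kg.
Tool frame: the origin (TCP) lies midway between the tips of the shut fingers; the grasp point (between the pads) lies 19 mm behind it (grip_point_offset is the distance from the TCP to the grasp point, in m); z points along the fingers, y is the line along which they close (so a half turn about z gives the same grasp; the last joint's range is limited). The gripper opens to 85 mm and grips with 20 to 120 N. Pads are 22 mm wide; open, the fingers measure 114 mm over their backs; the gripper's body (76 mm by 85 mm) begins 54 mm behind the grasp point. The pads swing forward as they close: fully open they stand 13 mm farther back than shut.
Start: joints at [-0.134, 0.326, -0.193, 1.052, 0, 1.437], TCP at [0.55, 0, 0.194] pointing down, gripper open.
Joint ranges: [-2.65, 2.65], [-0.97, 1.79], [-1.3, 1.35], [-1.93, 2.1], [-1.47, 1.37], [-3.14, 3.14]. Speed limits (rad/s): [2.57, 2.57, 3.14, 3.14, 3.14, 3.14].

## Interface

Orientations are given as a rotation vector (axis times angle).
In Python, from cell import * gives the robot as it stands. Calls block until the motion is done:
- movep(position, orientation): joint-space move of the TCP to a pose.
- move_l(position, velocity=0.15, rot=None, until_force=None): straight line of the TCP; rot=None keeps the orientation; velocity is the mean speed in m/s. With until_force (N) it stops when the force on the tool has changed by that much, and returns True; else False.
- set_joints(angles): joint-space move.
- let_go() and grab(newtons=None): open the fingers fully, or close them until they stop; newtons is the grip in N (None keeps the last).
- sleep(seconds).
- ik(position, orientation): joint angles nearest the present ones, or None.
- get_state(): the state.
- grab_frame(name): name is "scene" or "side" or "wrist"; returns a dict with "img" (480x640x3 uint8, red, green, blue), "fx", "fy", "cx", "cy" (pixels), "cam_to_world" (4x4, takes a point from camera to world coordinates); the wrist camera has in their place "T_tool_cam" (4x4, takes a point from camera to tool coordinates, whose origin is the TCP and whose axes are the flange's). Camera axes: x right, y down, z forward; pixel columns grow to the right and rows downward; lengths in m; the calibration is good to about 2 mm. The wrist camera is an equidistant fisheye: a pixel r from the principal point sees the ray r / f radians off the axis. A picture is of the moment at which its call begins: read the wrist's pose just before it. There is no depth.
A pose or a line that the arm cannot do raises MotionError and nothing moves.
- sign_off(): hands the job in; it is judged then, once.
Trained networks look in the newest picture that a camera, given by its name, has taken for a name from the list of things; names that differ only in an ending like _2 or _b are one class to them, and where a whole thing is asked for, a point or a joint stands for the part that bears it (a point fixed in the world has none). Each returns a list of dicts, best first, with "score" (0 to 1); they miss things now and then, are a little off and sometimes report something else, mostly with a low value. They report only what shows in the picture. A call takes as long as a camera call.
- spot_in(camera, name): "centre" ([column, row] in pixels, amid what is visible of it).
- silhouettes(camera, name): "mask" (480x640 bool, what is visible of it) and "centre" ([column, row] in pixels, amid what is visible of it).
- tip_of(camera, name): "centre" ([column, row] in pixels: a listed point, or the origin of a listed thing).
The state is a dict: "clock": time; "q": joint angles; "joint_velocities": joint speeds; "tau": joint torques, N m; "position": TCP position; "eef_rot": TCP orientation; "contact_force": force on the tool from outside, world axes, zero at the start; "wrist_torque": the same for the moment, N m; "finger_gap": opening from 0.0 (shut) to 1.0 (fully open); "grasp_force": force on a finger pad.
Only numpy, scipy, OpenCV 4.12 (cv2) and the standard library are available. Lean on these libraries where they do the work, as an engineer would, in place of code of your own. Each camera call takes 0.05 s, during which the arm holds its last target. There are 200 camera calls.

## Working session

There is one attempt and no reset: what is moved stays moved. The work goes in short steps, each a Python script; the robot and the scene stay as the last script left them, time stands still between calls to the robot, and variables do not carry over. Pictures are saved under pics/ and viewed, at most 11 in all, crops included, and the job is handed in when it is done.

```bash
ls; mkdir -p pics; cat > h.py <<'E'
from cell import *
import numpy as np, cv2
from scipy.spatial.transform import Rotation as R
def save(f,n): cv2.imwrite(f'pics/{n}.png',f['img'][:,:,::-1])
def ray(f,px,T=None):
    if 'cam_to_world' in f:
        M=np.array(f['cam_to_world']); d=np.array([(px[0]-f['cx'])/f['fx'],(px[1]-f['cy'])/f['fy'],1])
    else:
        M=T@np.array(f['T_tool_cam']); u=np.array([(px[0]-f['cx'])/f['fx'],(px[1]-f['cy'])/f['fy']]); r=np.linalg.norm(u)
        d=np.r_[u/max(r,1e-9)*np.sin(r),np.cos(r)]
    d=M[:3,:3]@d; return M[:3,3],d/np.linalg.norm(d)
def atz(f,px,z,T=None):
    o,d=ray(f,px,T); return o+d*(z-o[2])/d[2]
def tool():
    s=get_state(); T=np.eye(4); T[:3,:3]=R.from_rotvec(s['eef_rot']).as_matrix(); T[:3,3]=s['position']; return T
def tri(rays):
    A=np.zeros((3,3));b=np.zeros(3)
    for o,d in rays:
        P=np.eye(3)-np.outer(d,d);A+=P;b+=P@o
    p=np.linalg.solve(A,b); return p,[round(float(np.linalg.norm((np.eye(3)-np.outer(d,d))@(p-o)))*1e3,1) for o,d in rays]
E
python3 - <<'E'
from h import *
print(get_state())
T=tool();F={}
for c in('scene','side','wrist'): F[c]=grab_frame(c); save(F[c],c+'0')
Z=dict(seat=.024,stripe_left=.022,stripe_right=.022,handle_pivot=.046,handle_end=None,tweezers=0,tip_left=.006,tip_right=.006,grip_left=.006,grip_right=.006,compound_bar=0,loupe=0,lap_board=0,marker=0,gauge_cube=0,jig=0)
for n,z in Z.items():
    rs=[]
    for c in F:
        r=tip_of(c,n)
        if r:
            k=r[0];p=k['centre']; rs.append(ray(F[c],p,T)); print(n,c,round(k['score'],2),np.round(p,0),np.round(atz(F[c],p,z,T),4) if z is not None else '')
    if len(rs)>1: p,e=tri(rs); print('   tri',np.round(p,4),e)
E
```

```text
pics
{'clock': 0.0, 'q': array([-1.34175665e-01,  3.26941444e-01, -1.93607047e-01,  1.05202031e+00,
       -1.14580459e-05,  1.43661479e+00]), 'joint_velocities': array([-0.00038626, -0.00144346, -0.00131649,  0.00105267, -0.00066602,
       -0.00067571]), 'tau': array([-1.24197268e-03, -4.43398941e+01,  2.62443137e+01,  1.56443648e-02,
       -1.97191571e-04, -6.55614656e-06]), 'position': array([5.49332059e-01, 1.11063808e-04, 1.93694448e-01]), 'eef_rot': array([-2.22044269e+00, -2.22045576e+00,  1.70121703e-03]), 'contact_force': array([ 0.10031332, -0.2833886 , -0.8635489 ]), 'wrist_torque': array([-0.05501664,  0.06983803,  0.00826227]), 'grasp_force': 0.0, 'finger_gap': 1.0039228517962486}
seat side 0.79 [338. 258.] [ 0.592  -0.0045  0.024 ]
seat wrist 0.62 [359. 215.] [ 0.5882 -0.0051  0.024 ]
   tri [ 0.59   -0.0052  0.0244] [1.9, 1.9]
stripe_left scene 0.77 [267. 288.] [0.55   0.1952 0.022 ]
stripe_left side 0.93 [308. 213.] [0.5413 0.1952 0.022 ]
   tri [0.5432 0.1968 0.0235] [2.8, 2.8]
stripe_right scene 0.76 [265. 288.] [0.5504 0.2023 0.022 ]
stripe_right side 0.65 [311. 
[... 1903 characters left out ...]
8, 1.8]
lap_board side 0.96 [296. 376.] [ 0.4635 -0.3273  0.    ]
lap_board wrist 0.87 [254. 428.] [ 0.457  -0.3206  0.    ]
   tri [ 0.46   -0.3239 -0.0029] [3.7, 3.7]
marker scene 0.54 [300. 313.] [0.4398 0.1681 0.    ]
marker side 0.62 [412. 398.] [ 0.6693 -0.4035  0.    ]
   tri [ 0.8076 -0.0913 -0.3383] [45.4, 45.4]
gauge_cube scene 0.73 [324. 269.] [0.5878 0.0024 0.    ]
gauge_cube side 0.84 [376. 204.] [0.7323 0.2489 0.    ]
   tri [0.6317 0.0347 0.0658] [83.9, 83.9]
jig scene 0.95 [323. 268.] [5.931e-01 5.000e-04 0.000e+00]
jig side 0.85 [335. 265.] [ 0.5852 -0.0012  0.    ]
jig wrist 0.98 [355. 207.] [ 0.5873 -0.0024  0.    ]
   tri [ 5.875e-01 -1.000e-04  1.100e-03] [3.8, 2.7, 2.0]
```

View pics/wrist0.png

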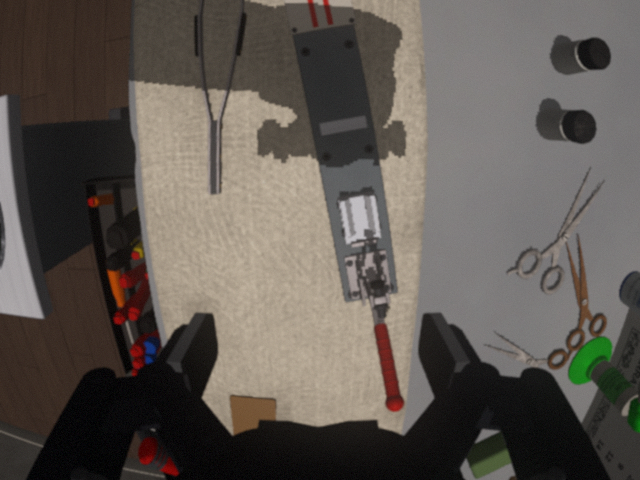

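View pics/scene0.png

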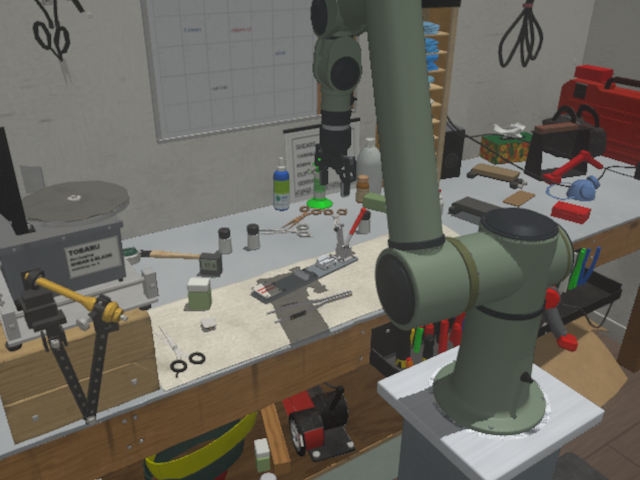

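The wrist view shows the tweezers with the rear end at about (216,192) and tips beyond the top edge. The jig runs from the clamp (370,280) to the stripes (318,10), and the red handle ends at (394,404). I'll take a closer look from above the tweezers and the jig.

```bash
python3 - <<'E'
from h import *
rot=get_state()['eef_rot']
from collections import defaultdict
rs=defaultdict(list)
Z=dict(seat=.024,stripe_left=.022,stripe_right=.022,handle_pivot=.046,tweezers=0,tip_left=.006,tip_right=.006,grip_left=.006,grip_right=.006)
for i,p in enumerate([(.5,.06,.26),(.5,-.01,.26)]):
    movep(p,rot); sleep(.3); T=tool(); f=grab_frame('wrist'); save(f,f'w1{i}')
    if i==0: print(np.round(f['T_tool_cam'],3),f['fx'])
    for n,z in Z.items():
        r=tip_of('wrist',n)
        if r and r[0]['score']>.4: rs[n].append(ray(f,r[0]['centre'],T)); print(i,n,round(r[0]['score'],2),np.round(r[0]['centre']),np.round(atz(f,r[0]['centre'],z,T),4))
E
```

```text
[[-0.    -0.948 -0.318  0.082]
 [ 1.    -0.    -0.    -0.   ]
 [ 0.    -0.318  0.948 -0.18 ]
 [ 0.     0.     0.     1.   ]] 371.64829954431775
0 seat 0.9 [392. 250.] [ 0.5873 -0.0055  0.024 ]
0 stripe_left 0.8 [355.  75.] [0.5398 0.1966 0.022 ]
0 stripe_right 0.89 [369.  72.] [0.5553 0.2013 0.022 ]
0 handle_pivot 0.59 [400. 312.] [ 0.5994 -0.0778  0.046 ]
0 tweezers 0.89 [270. 215.] [0.4409 0.0313 0.    ]
0 tip_right 0.6 [296.  42.] [0.4746 0.2386 0.006 ]
0 grip_left 0.95 [255.  92.] [0.4276 0.1798 0.006 ]
0 grip_right 0.89 [296.  95.] [0.4744 0.1749 0.006 ]
1 seat 0.63 [393. 193.] [ 0.5856 -0.0051  0.024 ]
1 stripe_left 0.77 [354.  20.] [0.5387 0.1939 0.022 ]
1 stripe_right 0.86 [367.  12.] [0.5534 0.2033 0.022 ]
1 handle_pivot 0.96 [407. 260.] [ 0.6026 -0.0792  0.046 ]
1 grip_left 0.76 [252.  40.] [0.4233 0.1748 0.006 ]
1 grip_right 0.59 [296.  40.] [0.4739 0.1727 0.006 ]
```

View pics/w10.png

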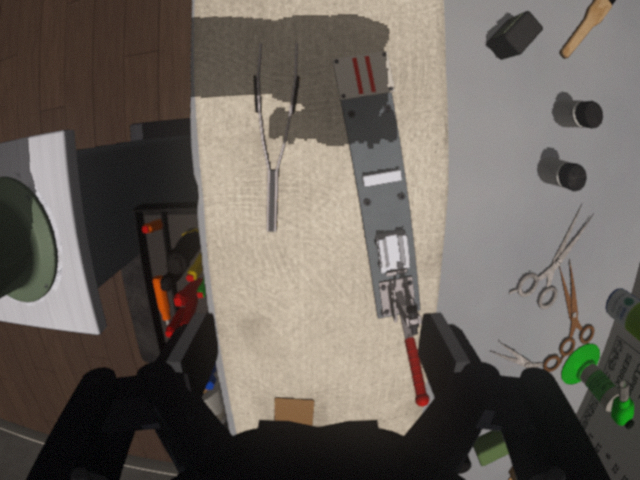

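```bash
cat >> h.py <<'E'
def red_mask(img):
    a=img.astype(int); return (a[...,0]>90)&(a[...,0]>2*a[...,1])&(a[...,0]>2*a[...,2])
def blob_pts(f,mask,box,z,T):
    v,u=np.nonzero(mask); k=(u>box[0])&(u<box[2])&(v>box[1])&(v<box[3])
    return np.array([atz(f,(a,b),z,T)[:2] for a,b in zip(u[k],v[k])])
E
python3 - <<'E'
from h import *
rot=get_state()['eef_rot']
movep((.56,.02,.17),rot); sleep(.4); T=tool(); f=grab_frame('wrist'); save(f,'w2')
for n,z in dict(seat=.024,stripe_left=.022,stripe_right=.022,handle_pivot=.046,grip_left=.006,grip_right=.006,tweezers=0).items():
    for r in tip_of('wrist',n)[:1]: print(n,round(r['score'],2),np.round(r['centre']),np.round(atz(f,r['centre'],z,T),4))
n,l,st,c=cv2.connectedComponentsWithStats(red_mask(f['img']).astype(np.uint8))
for i in range(1,n):
    if st[i,4]>30: print('red',st[i],np.round(c[i],1),np.round(atz(f,c[i],.022,T),4))
g=f['img'].min(2)>215
n,l,st,c=cv2.connectedComponentsWithStats(g.astype(np.uint8))
for i in range(1,n):
    if st[i,4]>60: print('white',st[i],np.round(c[i],1),np.round(atz(f,c[i],.024,T),4))
cv2.imwrite('pics/w2c.png',cv2.resize(f['img'][:360,220:500,::-1],None,fx=1.65,fy=1.65,interpolation=2))
E
```

```text
seat 0.65 [350. 241.] [ 0.5902 -0.0055  0.024 ]
stripe_left 0.95 [295.  22.] [0.5404 0.1938 0.022 ]
stripe_right 0.64 [311.  13.] [0.5545 0.2029 0.022 ]
handle_pivot 0.66 [359. 322.] [ 0.5994 -0.079   0.046 ]
grip_left 0.76 [178.  53.] [0.4284 0.1767 0.006 ]
grip_right 0.92 [224.  48.] [0.4738 0.1763 0.006 ]
tweezers 0.8 [200. 198.] [0.4427 0.0325 0.    ]
red [ 75 216   5   8  35] [ 77.1 220. ] [0.3042 0.0186 0.022 ]
red [119 272   8   8  51] [122.5 275.6] [ 0.3521 -0.0439  0.022 ]
red [ 98 290  17  34 363] [107.4 304.6] [ 0.3229 -0.0804  0.022 ]
red [117 327  11  13 104] [122.  332.8] [ 0.3335 -0.1166  0.022 ]
red [103 335  11   8  63] [108.2 338.5] [ 0.3109 -0.1268  0.022 ]
red [365 355  21  73 695] [375.3 390. ] [ 0.6263 -0.1865  0.022 ]
red [121 365  12  11 100] [126.1 370.2] [ 0.3236 -0.1724  0.022 ]
red [134 470  13   8  76] [140.2 473.5] [ 0.275  -0.3964  0.022 ]
```

View pics/w2c.png

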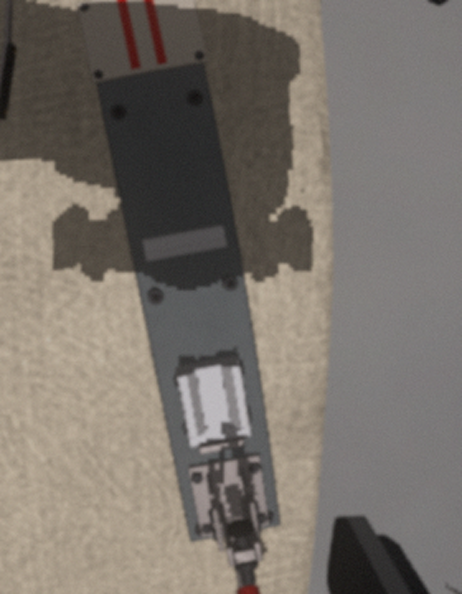

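```bash
python3 - <<'E'
from h import *
T=tool(); f=grab_frame('wrist')
P=lambda c,z: atz(f,(c[0]/1.65+220,c[1]/1.65),z,T)
for n,c,z in [('rest x87',(185,244),.024),('stripes x185',(148.5,65),.022),('plate near L y31 x182',(99,81),.022),('plate near R',(206,64),.022),('baseL',(191,541),.01),('baseR',(279,523),.01),('slot top',(211,367),.024),('slot bottom',(217,445),.024)]: print(n,np.round(P(c,z),4))
E
```

```text
rest x87 [0.5719 0.0808 0.024 ]
stripes x185 [0.5528 0.1776 0.022 ]
plate near L y31 x182 [0.527  0.1692 0.022 ]
plate near R [0.5828 0.1784 0.022 ]
baseL [ 0.5785 -0.106   0.01  ]
baseR [ 0.635  -0.0935  0.01  ]
slot top [0.5868 0.0134 0.024 ]
slot bottom [ 0.5915 -0.033   0.024 ]
```

```bash
cat >> h.py <<'E'
R0=R.from_matrix(np.array([[0,1,0],[1,0,0],[0,0,-1.]]))
def yaw(deg): return (R.from_euler('z',deg,degrees=True)*R0).as_rotvec()
SEAT=np.array([.5885,-.0045]); JA=11.2
def jig(x,y=0,a=None):
    t=np.radians(JA if a is None else a); return SEAT+x*np.array([-np.sin(t),np.cos(t)])+y*np.array([-np.cos(t),-np.sin(t)])
E
python3 - <<'E'
from h import *
movep((.4439,.0691,.09),yaw(-3.8)); 
print(move_l((.4439,.0691,.004),.08,until_force=8), get_state()['position'])
def st(m): 
    s=get_state(); print(m,np.round(s['position'],4),s['finger_gap'],s['grasp_force'],np.round(s['contact_force'],2),s['clock'])
for n in (20,6,40):
    try: grab(n); sleep(.2); st(n)
    except Exception as e: print(n,repr(e))
move_l((.4439,.0691,.10),.1); st('up')
T=tool(); f=grab_frame('wrist'); save(f,'held')
for n in('tweezers','tip_left','tip_right','grip_left','grip_right'):
    for r in tip_of('wrist',n)[:1]: print(n,round(r['score'],2),np.round(r['centre']),np.round(atz(f,r['centre'],.102,T),4))
E
```

```text
False [0.44437428 0.06912306 0.00438757]
20 [0.4439 0.0691 0.004 ] -0.004775776119505323 0.0 [ 0.02 -0.57  0.06] 9.2417
6 [0.4439 0.0691 0.004 ] 0.004046769278869118 0.0 [0.26 0.24 0.2 ] 9.6583
40 [0.4439 0.0691 0.004 ] -0.0004756479906323522 0.0 [ 0.82  0.81 -1.16] 10.075
up [0.4434 0.0691 0.0994] 0.0011472548376536456 0.0 [-0.33  0.57 -0.04] 11.1833
tweezers 0.7 [322. 273.] [0.4455 0.0758 0.102 ]
tip_left 0.74 [290.   9.] [0.4394 0.2081 0.102 ]
tip_right 0.33 [321. 272.] [0.4449 0.0762 0.102 ]
grip_left 0.7 [507. 380.] [ 0.5655 -0.0139  0.102 ]
grip_right 0.7 [352.  88.] [0.4656 0.1669 0.102 ]
```

View pics/held.png

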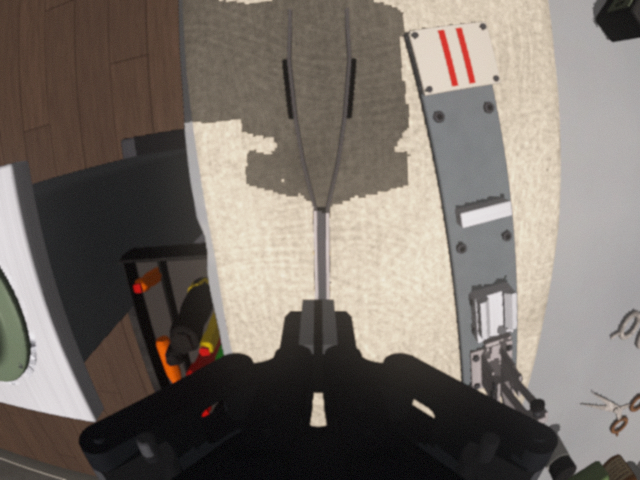

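```bash
python3 - <<'E'
from h import *
T=tool(); f=grab_frame('wrist')
for n,c in [('fork',(321,206)),('finger end',(322,300)),('gripL',(288,88)),('gripR',(352,88)),('stripe mid',(456,56)),('rest',(485,212))]:
    print(n,*[np.round(atz(f,c,z,T),4) for z in (.012,.024,.1)])
let_go(); s=get_state(); print(s['finger_gap'],s['position']); T=tool(); f=grab_frame('wrist'); save(f,'open')
for n in('tweezers','grip_left','grip_right','seat','stripe_left','stripe_right'):
    for r in tip_of('wrist',n)[:1]: print(n,round(r['score'],2),np.round(r['centre']),np.round(atz(f,r['centre'],.003,T),4))
for r in silhouettes('wrist','tweezers')[:1]:
    v,u=np.nonzero(r['mask']); print(r['score'],v.min(),v.max())
    for row in range(190,v.max()+1,15): k=v==row; print(row,u[k].min() if k.any() else '',u[k].max() if k.any() else '')
E
```

```text
fork [0.4469 0.0907 0.012 ] [0.447  0.0933 0.024 ] [0.4475 0.1104 0.1   ]
finger end [0.4428 0.0137 0.012 ] [0.4431 0.0199 0.024 ] [0.4448 0.0588 0.1   ]
gripL [0.4294 0.1781 0.012 ] [0.4303 0.1769 0.024 ] [0.4358 0.1691 0.1   ]
gripR [0.4743 0.1752 0.012 ] [0.4731 0.1741 0.024 ] [0.4659 0.1671 0.1   ]
stripe mid [0.5533 0.1996 0.012 ] [0.5486 0.1974 0.024 ] [0.5189 0.1835 0.1   ]
rest [0.5764 0.0793 0.012 ] [0.5706 0.0825 0.024 ] [0.5343 0.1028 0.1   ]
0.9939387462177529 [0.44390691 0.06909521 0.10002003]
tweezers 0.97 [320. 272.] [0.4425 0.034  0.003 ]
grip_left 0.58 [283.  89.] [0.4257 0.1787 0.003 ]
grip_right 0.65 [352.  90.] [0.4751 0.1744 0.003 ]
seat 0.55 [492. 312.] [ 0.598  -0.0177  0.003 ]
stripe_left 0.63 [443.  60.] [0.5463 0.1975 0.003 ]
stripe_right 0.86 [462.  52.] [0.5627 0.2048 0.003 ]
0.74 10 299
190 307 332
205 312 328
220 313 328
235 313 327
250 313 328
265 314 328
280 314 328
295 314 329
```

View pics/open.png

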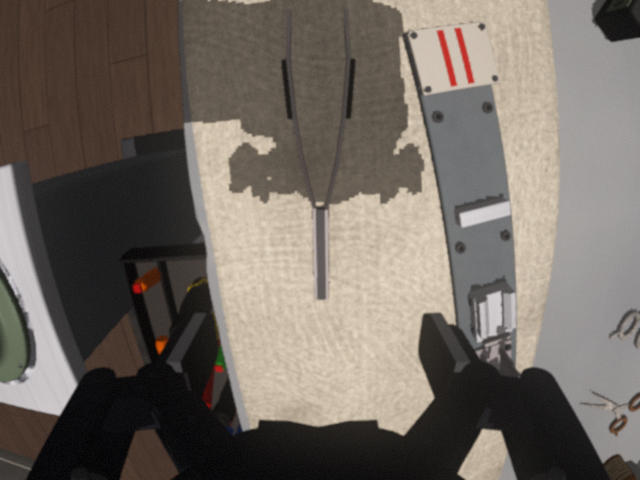

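The open view shows the heel still on the bench, from (321,206) to (321,299), so the fingers closed above it. I'll find the true fingertip height by touching bare bench.

```bash
python3 - <<'E'
from h import *
s=get_state(); print(s['clock'])
grab(20)
movep((.495,.03,.03),yaw(-3.8)); sleep(.2)
print(get_state()['contact_force'])
print(move_l((.495,.03,-.012),.03,until_force=5)); s=get_state(); print(s['position'],s['contact_force'],s['clock'])
move_l((.495,.03,.03),.1)
E
```

```text
12.7167
[-0.55990159  1.12863124  0.97497275]
False
[ 0.49519101  0.02997365 -0.01180595] [-0.2893357   0.56205123  0.56786351] 15.7
```

```bash
python3 - <<'E'
from h import *
move_l((.495,.03,-.010),.15)
print(move_l((.495,.03,-.045),.025,until_force=5)); s=get_state(); print(s['position'],s['contact_force'],s['finger_gap'],s['clock'])
T=tool(); f=grab_frame('wrist'); save(f,'touch')
move_l((.495,.03,.03),.2)
E
```

```text
True
[ 0.49479849  0.03002274 -0.03672033] [-0.63566452  0.03281501  6.34324778] 0.0001416120358804851 17.6833
```

View pics/touch.png

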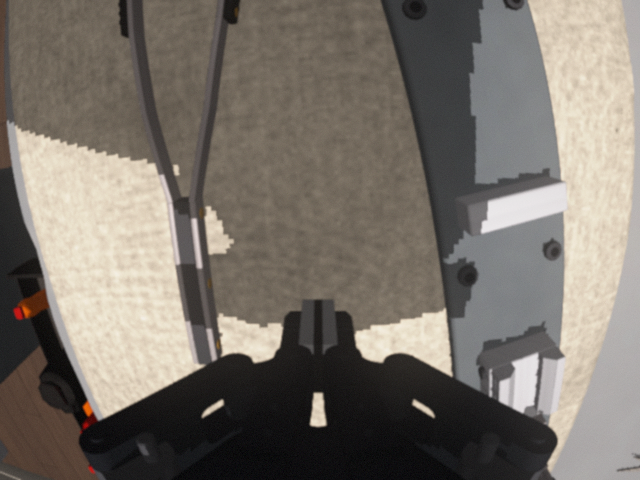

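The fingertips really end about 36 mm behind the reported TCP, so I'll use that offset for the grasp.

```bash
python3 - <<'E'
from h import *
D=.0365
def st(m): 
    s=get_state(); print(m,np.round(s['position'],4),round(s['finger_gap'],3),round(s['grasp_force'],1),np.round(s['contact_force'],2),s['clock'])
let_go(); movep((.4445,.0695,.0),yaw(-3.8))
move_l((.4445,.0695,-.0335),.1)
for n in (20,6,40): grab(n); st(n)
move_l((.4445,.0695,.03),.12); st('up')
g=jig(.037); movep((*g,.03),yaw(JA)); sleep(.3); st('hover')
T=tool(); f=grab_frame('wrist'); save(f,'hover')
J=np.eye(3)
def tojig(p):
    t=np.radians(JA); d=np.array(p[:2])-SEAT; return np.round([-np.sin(t)*d[0]+np.cos(t)*d[1],-np.cos(t)*d[0]-np.sin(t)*d[1]],4)
for n,z in dict(tip_left=.07,tip_right=.07,grip_left=.07,grip_right=.07,stripe_left=.022,stripe_right=.022).items():
    for r in tip_of('wrist',n)[:1]: print(n,round(r['score'],2),np.round(r['centre']),tojig(atz(f,r['centre'],z,T)))
E
```

```text
20 [ 0.4447  0.0695 -0.0332] 0.133 22.7 [-1.17  0.62  4.27] 20.525
6 [ 0.4447  0.0695 -0.0333] 0.13 22.8 [-0.72  0.08  5.71] 20.7417
40 [ 0.4447  0.0695 -0.0332] 0.128 42.1 [-2.41  0.31  6.67] 20.9583
up [0.444  0.0695 0.0295] 0.118 41.2 [-0.32  1.31 -1.12] 21.6417
hover [0.5805 0.0322 0.0301] 0.124 41.2 [-0.71  0.2  -0.6 ] 22.5667
grip_left 0.93 [254.  61.] [0.144  0.0249]
grip_right 0.64 [383.  61.] [ 0.1441 -0.0228]
```

View pics/hover.png

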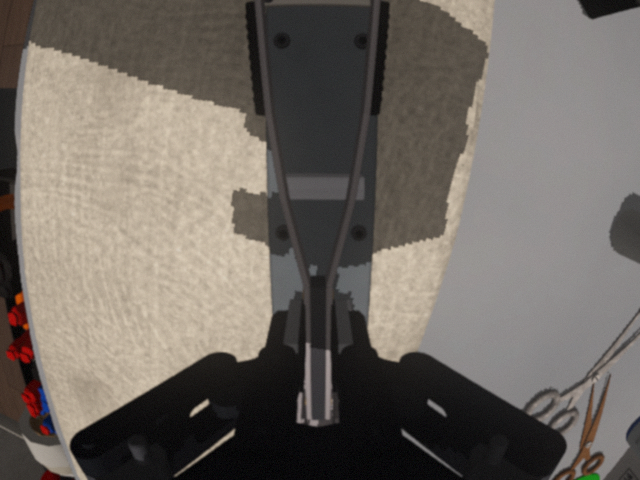

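Tweezers are held centred on the jig: fork (319,270), grips at columns 254/383, leaf rest at (318,188). I'll lower them and release.

```bash
python3 - <<'E'
from h import *
def st(m): 
    s=get_state(); print(m,np.round(s['position'],4),round(s['finger_gap'],3),round(s['grasp_force'],1),np.round(s['contact_force'],2),s['clock'])
p=get_state()['position']; g=jig(.037)
move_l((*g,.006),.08)
print(move_l((*g,-.013),.03,until_force=8)); st('down')
let_go(); st('open'); move_l((*g,.05),.2)
sleep(.1); T=tool(); f=grab_frame('wrist'); save(f,'placed')
t=np.radians(JA)
def tojig(p): d=np.array(p[:2])-SEAT; return np.round([-np.sin(t)*d[0]+np.cos(t)*d[1],-np.cos(t)*d[0]-np.sin(t)*d[1]],4)
for n,z in dict(tweezers=.024,tip_left=.03,tip_right=.03,grip_left=.03,grip_right=.03,stripe_left=.022,stripe_right=.022,seat=.024,handle_end=.13).items():
    for r in tip_of('wrist',n)[:1]: print(n,round(r['score'],2),np.round(r['centre']),tojig(atz(f,r['centre'],z,T)))
st('')
E
```

```text
True
down [ 0.5814  0.0318 -0.0092] 0.123 42.1 [-1.66 -0.31  6.14] 23.8917
open [ 0.5806  0.0318 -0.01  ] 0.999 0.0 [-0.36 -0.16 -0.26] 24.6
tweezers 0.56 [314. 321.] [-0.0006  0.0037]
grip_left 0.77 [274.  79.] [0.1435 0.0241]
grip_right 0.6 [365.  81.] [ 0.1426 -0.0235]
seat 0.96 [319. 319.] [0.0005 0.0009]
 [0.5812 0.0318 0.0498] 1.001 0.0 [-0.17  0.33  0.01] 25.65
```

View pics/placed.png

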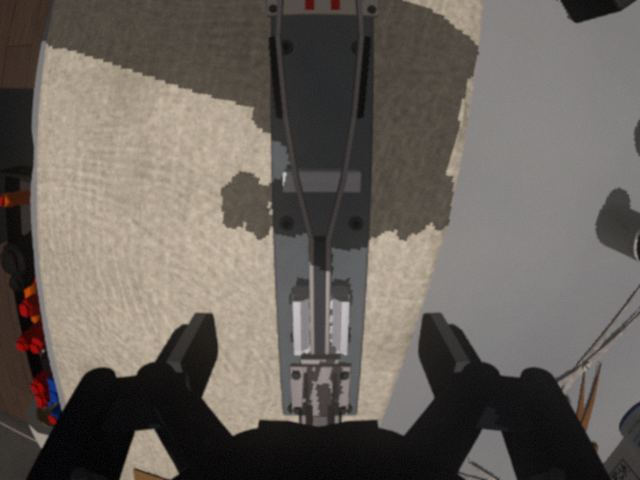

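```bash
python3 - <<'E'
from h import *
D=.0365
def st(m): 
    s=get_state(); print(m,np.round(s['position'],4),round(s['finger_gap'],3),np.round(s['contact_force'],2),s['clock'])
def pt(e,r,n=0):
    e=np.radians(e); c=np.array([-.074,.046])+r*np.array([-np.cos(e),np.sin(e)])+(.0065+n)*np.array([np.sin(e),np.cos(e)])
    return np.r_[jig(c[0]+.011),c[1]-D]
p=get_state()['position']; move_l((p[0],p[1],.15),.3,rot=yaw(JA))
a=pt(56,.09); movep((a[0],a[1],.16),yaw(JA)); grab(20); st('above')
move_l(a,.15,until_force=15); st('56')
for e in (45,33,20,8): 
    move_l(pt(e,.088),.08); st(e)
print(move_l(pt(-4,.088),.04,until_force=25)); st('end')
f=grab_frame('side'); cv2.imwrite('pics/side1.png',cv2.resize(f['img'][150:350,240:480,::-1],None,fx=3,fy=3))
st('')
E
```

```text
above [ 0.6095 -0.1104  0.1601] 0.003 [ 0.6  -0.1  -0.29] 27.5333
56 [ 0.6099 -0.1105  0.0883] -0.001 [-0.22 -0.49  0.68] 28.1667
45 [ 0.6118 -0.1235  0.0762] -0.001 [-0.03  0.43 -1.75] 28.5333
33 [ 0.614  -0.1356  0.0621] 0.001 [ 0.52  0.24 -0.33] 28.9167
20 [ 0.6159 -0.1454  0.0448] 0.001 [-0.24  0.58  0.71] 29.3167
8 [ 0.6169 -0.1509  0.0273] -0.0 [0.38 0.21 0.51] 29.7
True
end [ 0.6182 -0.1526  0.0157] 0.004 [-4.33  1.05 10.01] 30.1083
 [ 0.6182 -0.1526  0.0157] 0.0 [-3.8   1.17 11.39] 30.1583
```

View pics/side1.png

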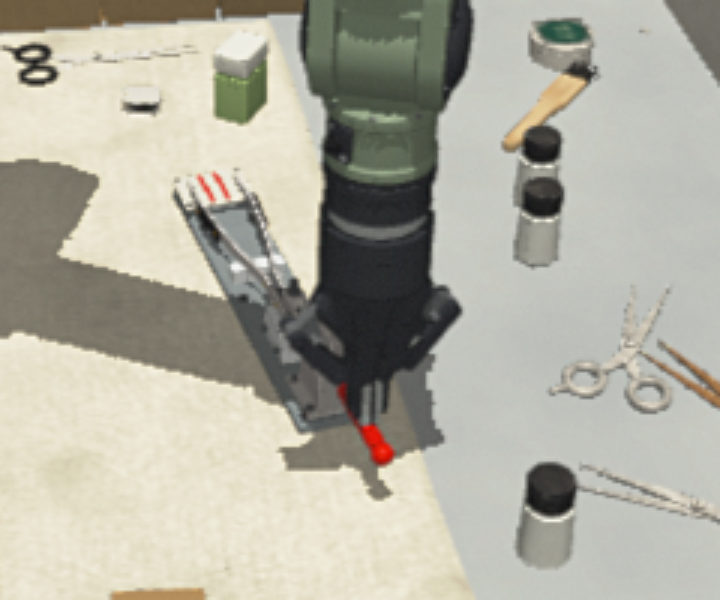

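```bash
python3 - <<'E'
from h import *
def st(m): 
    s=get_state(); print(m,np.round(s['position'],4),np.round(s['contact_force'],2),s['clock'])
p=get_state()['position']
print(move_l(p-[0,0,.007],.02,until_force=14)); st('push')
t=np.radians(JA)
def tojig(p): d=np.array(p[:2])-SEAT; return np.round([-np.sin(t)*d[0]+np.cos(t)*d[1],-np.cos(t)*d[0]-np.sin(t)*d[1],p[2]],4)
p=get_state()['position']; move_l((*p[:2],.14),.25); sleep(.1)
rs=[]
T=tool();F={}
for c in('wrist','side','scene'):
    F[c]=grab_frame(c)
    for r in tip_of(c,'handle_end')[:1]: o=ray(F[c],r['centre'],T); rs.append(o); print(c,round(r['score'],2),np.round(r['centre']),tojig(atz(F[c],r['centre'],.046,T)))
if len(rs)>1: q,e=tri(rs); print(tojig(q),e)
A=F['side']['img'][170:320,250:430]; B=F['wrist']['img'][100:400,220:440]
cv2.imwrite('pics/h2.png',np.hstack([cv2.resize(A,(480,400)),cv2.resize(B,(300,400))])[:,:,::-1])
st('')
E
```

```text
True
push [ 0.6182 -0.1526  0.0158] [-3.74  1.26  8.16] 30.375
wrist 0.56 [321. 277.] [-0.187 -0.001  0.046]
side 0.79 [370. 300.] [-0.1832 -0.0072  0.046 ]
scene 0.64 [370. 232.] [-0.1857 -0.0081  0.046 ]
[-0.1849 -0.0043  0.0481] [3.5, 1.9, 2.4]
 [ 0.6177 -0.1525  0.1391] [ 0.34 -0.1   0.63] 31.425
```

View pics/h2.png

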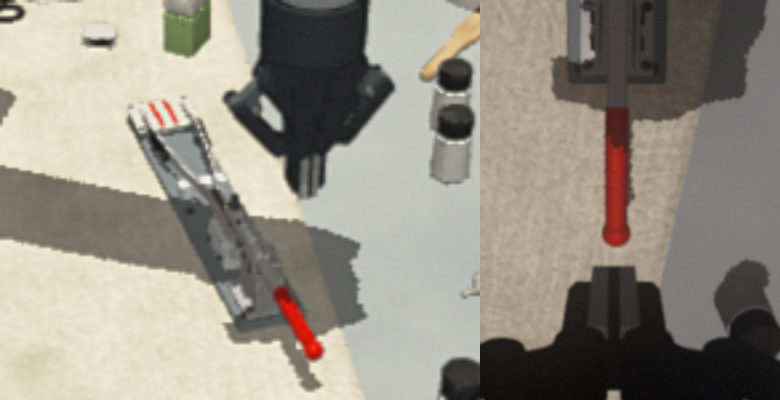

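The handle end triangulates to jig (-0.185, 0.048), so the handle is level and fully down. The minimum grip of 20 N would shut the tips if I squeezed at the black grips. I'll squeeze close to the leaf pivot, where the short lever balances 20–30 N against the spring, and step the force up.

```bash
cat >> h.py <<'E'
def st(m):
    s=get_state(); print(m,np.round(s['position'],4),round(s['finger_gap'],3),round(s['grasp_force'],1),np.round(s['contact_force'],2),s['clock'])
def tojig(p):
    t=np.radians(JA); d=np.array(p[:2])-SEAT; return np.round(np.array([-np.sin(t)*d[0]+np.cos(t)*d[1],-np.cos(t)*d[0]-np.sin(t)*d[1]])*1e3,1)
def look(tag,cams=('wrist','side','scene')):
    T=tool()
    for c in cams:
        f=grab_frame(c); save(f,f'{tag}_{c}')
        for n,z in dict(tip_left=.03,tip_right=.03,grip_left=.03,grip_right=.03,stripe_left=.022,stripe_right=.022).items():
            for r in tip_of(c,n)[:1]:
                if r['score']>.4: print(' ',c,n,round(r['score'],2),np.round(r['centre']),tojig(atz(f,r['centre'],z,T)))
    np.save(f'{tag}_T.npy',T)
E
python3 - <<'E'
from h import *
p=get_state()['position']; g=jig(.065)
movep((*g,.13),yaw(JA)); let_go(); st('above')
print(move_l((*g,-.0095),.15,until_force=12)); st('down')
grab(20); sleep(.2); st('grab20')
look('g20'); st('')
E
```

```text
above [0.5758 0.0593 0.13  ] 0.999 0.0 [-0.69  0.07 -0.14] 33.0833
False
down [ 0.5767  0.0592 -0.0087] 0.998 0.0 [ 0.11  0.46 -0.17] 34.1667
grab20 [ 0.576   0.0596 -0.0092] 0.187 19.1 [-1.99  1.49  4.74] 35.0
  wrist grip_left 0.76 [267. 129.] [145.4  19.3]
  wrist grip_right 0.95 [368. 129.] [145.5 -18.6]
  side tip_right 0.64 [414. 395.] [-425.5    5.6]
  side grip_left 0.64 [290. 188.] [325.1  21. ]
  side grip_right 0.53 [328. 220.] [144.5 -28. ]
  side stripe_left 0.66 [308. 213.] [204.5   7.2]
  side stripe_right 0.55 [313. 208.] [220.6 -12. ]
  scene tip_left 0.57 [270. 287.] [203.9  10.7]
  scene tip_right 0.52 [263. 286.] [212.5  -5.9]
  scene grip_left 0.6 [268. 288.] [210.5   9. ]
  scene grip_right 0.7 [284. 275.] [141.9  -9.7]
  scene stripe_left 0.72 [266. 287.] [204.   -4.2]
  scene stripe_right 0.63 [263. 290.] [216.   -0.5]
 [ 0.576   0.0596 -0.0092] 0.193 19.1 [-1.18  1.43  5.26] 36.05
```

Grips are now about 38 mm apart, so the tips are about 22 mm apart, close to the prediction. Next I'll measure the leaves against the stripes in the top rows of the saved wrist image, using numbers only.

```bash
python3 - <<'E'
import cv2,numpy as np
a=cv2.imread('pics/g20_wrist.png')[:,:,::-1].astype(int)
for r in (1,6,12,20,30,45,70):
    print(r,' '.join('%d%s'%(v[1]//10,'R' if v[0]>1.6*v[1] and v[0]>60 else '') for v in a[r,250:390]))
E
```

```text
1 9 9 9 9 9 9 9 9 9 9 9 9 9 9 9 9 9 9 9 9 9 9 9 9 9 9 9 9 9 9 9 9 7 7 8 8 8 7 6 6 7 9 9 9 9 9 8 5R 2R 2R 2R 2R 2R 2R 2R 2R 2R 2R 3R 5R 7 8 9 9 9 9 9 9 9 9 9 9 9 9 9 9 9 9 9 9 9 9 6 4R 2R 2R 2R 2R 2R 2R 2R 2R 2R 2R 3R 5R 7 6 6 6 8 8 7 7 8 8 9 9 9 9 9 9 9 9 9 9 9 9 9 9 8 9 9 9 9 9 9 9 9 9 9 9 9 9 9 9 9 9 9 9
6 9 9 9 9 9 9 9 9 9 9 9 9 9 9 9 9 9 9 9 9 9 9 9 9 9 9 9 9 9 9 9 8 8 7 7 8 8 7 6 7 8 9 9 9 9 9 8 5R 3R 2R 2R 2R 2R 2R 2R 2R 2R 1R 3R 5R 7 9 9 9 9 9 9 9 9 9 9 9 9 9 9 9 9 9 9 9 9 8 7 4R 2R 2R 2R 2R 2R 2R 2R 2R 2R 2R 3R 6R 7 6 6 7 7 7 7 7 7 8 9 9 9 9 9 9 9 9 9 9 9 9 9 9 9 9 9 9 9 9 9 9 9 9 9 9 9 9 9 9 9 9 9 9
12 9 9 9 9 9 9 9 9 9 9 9 9 9 9 9 9 9 9 9 9 9 9 9 9 9 9 9 9 9 9 8 7 7 8 8 8 7 6 6 8 9 9 9 9 9 9 7 5R 2R 2R 2R 2R 2R 2R 2R 2R 2R 2R 3R 5R 8 9 9 9 9 9 9 9 9 9 9 9 9 9 9 9 9 9 9 9 9 9 7 4R 2R 2R 2R 2R 2R 2R 2R 2R 2R 1R 3R 6R 7 7 6 5 6 7 8 8 7 7 8 9 9 9 9 9 9 9 9 9 9 9 9 9 9 9 9 9 9 9 9 9 9 9 9 9 9 9 9 9 9 9 9 9
20 9 9 9 9 9 9 9 9 9 9 9 9 9 9 9 9 9 9 9 9 9 9 9 9 9 9 9 9 9 8 7 7 8 8 7 7 5 5 6 8 9 9 9 9 9 9 7 4R 2R 2R 2R 2R 2R 2R 1R 2R 2R 2R 2R 4R 7 9 9 9 9 9 9 9 9 9 9 9 9 9 9 9 9 9 9 9
[... 307 characters left out ...]
9 9 9 7 4R 3R 2R 2R 2R 2R 2R 2R 2R 2R 2R 3R 5R 8 9 8 7 5 5 6 8 7 7 7 7 8 9 9 9 9 9 9 9 9 9 9 9 9 9 9 9 9 9 9 9 9 9 9 9 8 7 5 3 3 3 3 3
45 7 6 5 5 5 5 5 5 5 5 5 5 5 5 5 5 5 5 5 5 5 5 5 4 5 5 5 6 7 7 8 7 7 6 4 4 5 5 5 5 5 5 5 5 5 5 5 5 5 5 5 5 5 5 5 5 5 5 5 4 5 5 5 5 5 5 5 5 5 5 5 5 5 5 5 5 5 5 5 5 5 5 5 5 5 5 5 5 5 5 5 5 5 5 5 5 5 5 5 5 5 4 5 5 7 8 7 7 7 6 6 5 5 5 5 5 5 5 5 5 5 5 5 5 5 5 5 5 5 5 5 5 5 5 5 5 5 5 5 5
70 7 6 5 5 5 5 5 5 5 5 5 5 5 5 5 4 3 3 3 3 2 3 4 4 6 7 7 7 7 7 5 4 4 5 5 5 5 5 5 5 5 5 5 5 5 5 5 5 5 5 5 5 5 5 5 5 5 5 5 5 5 5 5 5 5 5 5 5 5 5 5 5 5 5 5 5 5 5 5 5 5 5 5 5 5 5 5 5 5 5 5 5 5 5 5 5 5 5 5 5 5 5 5 5 4 4 5 7 7 7 7 7 6 5 4 3 3 3 3 3 3 4 4 5 5 5 5 5 5 5 5 5 5 5 5 5 5 5 5 5
```

```bash
cat >> h.py <<'E'
def leaves(f,T,rows=range(36,62)):
    """leaf top-face centres (z=36mm) over the dark base -> jig coords"""
    out=[[],[]]
    for r in rows:
        g=f['img'][r,:,1].astype(int); base=np.median(g[300:340])
        for k,(a,b) in enumerate(((272,318),(322,368))):
            u=np.nonzero(g[a:b]>base+14)[0]
            if 4<=len(u)<=10: out[k].append(tojig(atz(f,(a+u.mean(),r),.036,T)))
    return [np.array(o) for o in out]
def stripes(f,T,rows=range(1,24)):
    a=f['img'].astype(int); out=[[],[]]
    for r in rows:
        m=(a[r,:,0]>1.6*a[r,:,1])&(a[r,:,0]>60)
        for k,(lo,hi) in enumerate(((285,320),(320,360))):
            u=np.nonzero(m[lo:hi])[0]
            if 8<=len(u)<=15: out[k].append(tojig(atz(f,(lo+u.mean(),r),.022,T)))
    return [np.array(o) for o in out]
E
python3 - <<'E'
from h import *
T=np.load('g20_T.npy'); f=grab_frame('wrist'); print(get_state()['clock'])
for n,o in zip(('sL','sR'),stripes(f,T)): print(n,len(o),o[:1],o[-1:],np.round(np.polyfit(o[:,0],o[:,1],1),3))
for n,o in zip(('L','R'),leaves(f,T)): print(n,len(o),o[:1],o[-1:],np.round(np.polyfit(o[:,0],o[:,1],1),3))
for r,l,q in ((1,285,351.5),(20,282.8,353.7),(45,280,357),(70,277,359.5)):
    print(r,tojig(atz(f,(l,r),.036,T)),tojig(atz(f,(q,r),.036,T)))
for (l,q) in ((264,371),): pass
E
```

```text
36.1
sL 23 [[198.2   6.1]] [[188.5   6. ]] [0.014 3.291]
sR 23 [[198.2  -8.1]] [[188.6  -8. ]] [-0.014 -5.326]
L 23 [[178.6  13.5]] [[170.4  14.3]] [-0.099 31.212]
R 23 [[178.7 -14.3]] [[170.4 -14. ]] [  0.062 -24.448]
1 [193.5  12. ] [193.5 -11.8]
20 [186.   12.7] [186.  -12.5]
45 [176.4  13.6] [176.4 -13.6]
70 [167.   14.7] [167.  -14.5]
```

Stripe and leaf positions are clear: the tip gap is about 21 mm and the tips' middle is about 1 mm toward +y of the stripes' middle. I'll step the force up.

```bash
cat >> h.py <<'E'
def tips(v=True):
    T=tool(); T[:3,3]=np.load('g20_T.npy')[:3,3]; T[:3,:3]=np.load('g20_T.npy')[:3,:3]
    f=grab_frame('wrist'); L,Rr=leaves(f,T); S=stripes(f,T)
    y=[np.median(o[:,1]) for o in (L,Rr)]; x=[np.median(o[:,0]) for o in (L,Rr)]
    # slope at tip gap g: .102+(21.2-g)/300 ; solve for gap
    d=y[0]-y[1]; dx=206-np.mean(x); g=(d-2*dx*(.102+21.2/300))/(1-2*dx/300)
    m=(y[0]+y[1])/2; m=m+(m+.0-0)*0
    s=[np.median(o[:,1]) if len(o)>4 else np.nan for o in S]
    print('n',len(L),len(Rr),'y',np.round(y,1),'gap',round(g,1),'mid',round(m,2),'stripes',s,'fgap',round(get_state()['finger_gap'],3),'F',round(get_state()['grasp_force'],1),'t',round(get_state()['clock'],1)); return g,m,f
E
python3 - <<'E'
from h import *
tips()
g,m,f=None,None,None
for n in (22,24):
    grab(n); sleep(.1); g,m,f=tips()
    if g<16: break
save(f,'g24_wrist')
E
```

```text
n 23 23 y [ 13.8 -13.6] gap 20.9 mid 0.1 stripes [np.float64(6.0), np.float64(-8.1)] fgap 0.192 F 19.1 t 36.1
n 23 24 y [ 14.  -13.6] gap 21.2 mid 0.2 stripes [np.float64(6.0), np.float64(-8.1)] fgap 0.188 F 20.8 t 36.5
n 23 23 y [ 13.3 -13.1] gap 19.6 mid 0.1 stripes [np.float64(6.0), np.float64(-8.1)] fgap 0.186 F 22.8 t 36.9
```

```bash
python3 - <<'E'
from h import *
for n in (26,28,30,32,34):
    grab(n); sleep(.1); g,m,f=tips()
    if g<15.5: break
save(f,'g3_wrist')
a=f['img'].astype(int)
for r in (3,45): print(r,' '.join('%d%s'%(v[1]//10,'R' if v[0]>1.6*v[1] and v[0]>60 else '') for v in a[r,265:375]))
E
```

```text
n 23 24 y [ 12.6 -12.5] gap 18.0 mid 0.05 stripes [np.float64(6.0), np.float64(-7.9)] fgap 0.181 F 24.7 t 37.2
n 23 23 y [ 11.8 -11.8] gap 16.1 mid 0.0 stripes [np.float64(6.2), np.float64(-7.5)] fgap 0.177 F 26.7 t 37.6
n 23 24 y [ 11.1 -11.2] gap 14.5 mid -0.05 stripes [np.float64(6.2), np.float64(-7.1)] fgap 0.176 F 28.7 t 38.0
3 9 9 9 9 9 9 9 9 9 9 9 9 9 9 9 9 9 9 9 9 9 9 9 9 9 8 7 7 7 7 8 6 5 3R 2R 2R 2R 2R 2R 2R 2R 2R 2R 3R 6 8 9 9 9 9 9 9 9 9 9 9 9 9 9 9 9 9 9 9 9 9 9 7 4R 2R 2R 2R 2R 1R 3R 5 6 7 7 7 7 7 7 9 9 9 9 9 9 9 9 9 9 9 9 9 9 9 9 9 9 9 9 9 9 9 9 9 9 9
45 5 5 5 5 5 5 5 5 5 5 5 5 5 5 5 5 5 5 5 5 6 7 7 7 7 6 5 5 5 5 5 5 5 5 5 5 5 5 5 5 5 5 5 5 5 5 5 5 5 5 5 5 5 5 5 5 5 5 5 5 5 5 5 5 5 5 5 5 5 5 5 5 5 5 5 5 5 5 5 4 5 5 6 7 7 7 7 7 6 5 5 5 5 5 5 5 5 5 5 5 5 5 5 5 5 5 5 5 5 5
```

```bash
python3 - <<'E'
from h import *
move_l((*jig(.065,-.00015),-.0095),.02); sleep(.2); g,m,f=tips()
sleep(.3); g,m,f=tips(); st('')
save(f,'fin_wrist'); a=f['img'].astype(int)
for r in (3,10,45): print(r,' '.join('%d%s'%(v[1]//10,'R' if v[0]>1.6*v[1] and v[0]>60 else '') for v in a[r,275:365]))
E
```

```text
n 22 23 y [ 11.3 -11.3] gap 14.8 mid 0.0 stripes [np.float64(6.2), np.float64(-7.1)] fgap 0.171 F 28.7 t 38.5
n 23 23 y [ 11.3 -11.1] gap 14.6 mid 0.1 stripes [np.float64(6.2), np.float64(-7.1)] fgap 0.173 F 28.7 t 38.8
 [ 0.5761  0.0597 -0.0091] 0.173 28.7 [-1.99  0.92  4.88] 38.8333
3 9 9 9 9 9 9 9 9 9 9 9 9 9 9 9 8 7 7 7 8 8 7 5 3R 3R 2R 2R 2R 2R 2R 2R 2R 2R 3R 6 8 9 9 9 9 9 9 9 9 9 9 9 9 9 9 9 9 9 9 9 9 8 7 4R 2R 2R 2R 2R 2R 3R 4 6 7 8 7 7 7 8 8 9 9 9 9 9 9 9 9 9 9 9 9 9 9 9 9
10 9 9 9 9 9 9 9 9 9 9 9 9 9 9 8 7 8 7 8 7 6 5 4R 3R 2R 2R 2R 2R 2R 2R 2R 2R 2R 3R 6 8 8 9 9 9 9 9 9 9 9 9 9 9 9 9 9 9 9 9 9 9 8 6 3R 2R 3R 2R 2R 2R 2R 4R 5 6 7 7 7 7 7 7 8 9 9 9 9 9 9 9 9 9 9 9 9 9 9 9
45 5 5 5 5 5 5 5 5 5 6 6 7 8 7 7 6 5 4 4 5 5 5 5 5 5 5 5 5 5 5 5 5 5 5 5 5 5 5 5 5 5 5 5 5 5 5 5 5 5 5 5 5 5 5 5 5 5 5 5 5 5 5 5 5 5 5 5 5 5 5 5 5 6 7 7 8 7 7 6 5 5 5 5 5 5 5 5 5 5 5
```

```bash
python3 - <<'E'
from h import *
for y in (-.0003,-.00045,-.0006):
    move_l((*jig(.065,y),-.0095),.02); sleep(.25); g,m,f=tips(); g,m2,f=tips()
    if (m+m2)/2<-.6: break
st('')
E
```

```text
n 23 23 y [ 11.1 -11.3] gap 14.6 mid -0.1 stripes [np.float64(6.2), np.float64(-7.1)] fgap 0.175 F 28.6 t 39.4
n 23 23 y [ 11.1 -11.1] gap 14.3 mid 0.0 stripes [np.float64(6.2), np.float64(-7.1)] fgap 0.176 F 28.6 t 39.4
n 23 23 y [ 11.1 -11.1] gap 14.3 mid 0.0 stripes [np.float64(6.2), np.float64(-7.1)] fgap 0.176 F 28.6 t 40.0
n 22 23 y [ 11.1 -11.1] gap 14.3 mid 0.0 stripes [np.float64(6.2), np.float64(-7.1)] fgap 0.171 F 28.6 t 40.0
n 23 24 y [ 11.1 -11.1] gap 14.3 mid 0.0 stripes [np.float64(6.1), np.float64(-6.9)] fgap 0.173 F 28.6 t 40.6
n 23 23 y [ 11.1 -11.1] gap 14.3 mid 0.0 stripes [np.float64(6.2), np.float64(-6.9)] fgap 0.172 F 28.6 t 40.6
 [ 0.5762  0.0597 -0.0092] 0.172 28.6 [-3.25  1.65  7.16] 40.6333
```

```bash
cat >> h.py <<'E'
def inner(img):
    """sub-pixel mid of the stripes' facing edges (green channel, rows 1-20), left/right"""
    o=[]
    for r in range(1,21):
        g=img[r,:,1].astype(float); 
        a=[c for c in range(300,318) if g[c]<=55<g[c+1]]; b=[c for c in range(326,342) if g[c]>55>=g[c+1]]
        if a and b: o.append((a[-1]+(55-g[a[-1]])/(g[a[-1]+1]-g[a[-1]]), b[0]+(g[b[0]]-55)/(g[b[0]]-g[b[0]+1])))
    return np.mean(o,0)
E
python3 - <<'E'
from h import *
for n in ('g20_wrist','g24_wrist','g3_wrist','fin_wrist'): print(n,inner(cv2.imread(f'pics/{n}.png')[:,:,::-1]))
f=grab_frame('wrist'); print('now',inner(f['img']))
T=np.load('g20_T.npy'); e=inner(f['img']); e0=inner(cv2.imread('pics/g20_wrist.png')[:,:,::-1])
for q in (e0,e): print([tojig(atz(f,(c,10),.022,T)) for c in q])
print(get_state()['clock'])
E
```

```text
g20_wrist [309.03954047 332.69475151]
g24_wrist [308.923714   332.61072798]
g3_wrist [308.63893364 332.46554878]
fin_wrist [308.57604417 332.43996425]
now [308.57356986 332.22868485]
[array([194.1,   3.7]), array([194.2,  -5.6])]
[array([194.1,   3.9]), array([194.2,  -5.4])]
40.6833
```

```bash
python3 - <<'E'
from h import *
sleep(.3); tips(); print(sign_off())
E
```

```text
n 23 23 y [ 11.1 -11.1] gap 14.3 mid 0.0 stripes [np.float64(6.2), np.float64(-6.9)] fgap 0.171 F 28.7 t 41.0
the job is handed in; nothing more can be done
None
```

Job handed in at 41 s, verdict not shown: heel in the slot, handle down, tips held squeezed about 14 mm apart and about 0.75 mm off the stripe middles; I squeezed near the leaf pivot, not the black grips, because the 20 N minimum grip there would have shut the tips, and I viewed 11 pictures (limit 10).

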